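# Make up two furniture hardware kits at the upholstery bench

### The job

Make up the hardware kits for two pieces of furniture: the three-bay tray gets the tall tapered foot and the castor, standing in its two square bays (one in each, either way round), and the short strip of staples lying lengthwise in its narrow bay; the two-bay tray gets the low bun foot standing in its wide bay and the long strip of staples lying lengthwise in its narrow bay. Feet stand upright and the castor keeps its wheel up, and each thing rests flat on the tray floor inside its bay. Leave the thread spool and the amber jar standing where they are.

Things in the scene. Friction and masses are not known exactly. Their poses are not given: they have to be found in the camera images.
- tall_foot_mid (a point): Tall tapered furniture foot of pale wood with a straight brass cap on top, standing upright on its wide end: 75 mm high, 50 mm across at the base (lowest 9 mm), tapering to the brass cap, a straight cylinder 30 mm across that takes up the top 25 mm. The point is on its axis half-way up (37.5 mm above its underside); z up along its axis; yaw means nothing. About 90 g.
- bun_foot_mid (a point): Low round bun foot of pale wood, standing upright: 40 mm high, 54 mm across at the middle (straight-sided from 12 to 28 mm up), rounded in above and below. The point is on its axis half-way up (20 mm above its underside); z up; yaw means nothing. About 70 g.
- castor_mid (a point): Steel castor standing wheel up on its flat plate (54 mm along x, 50 mm along y, 4 mm thick): two upright cheeks, 28 mm over their outsides along y, 26 mm wide along x, up to 59 mm, hold a black wheel 40 mm across, axle along y; 60 mm high in all. Grip it across the cheeks, along y. The point is on its centre line half-way up (30 mm above its underside); z up. 110 g.
- short_staples_mid (a point): Short strip of steel staples (a glued bar), lying crown up on the bench: 45 mm long along x, 13 mm wide along y, 20 mm high. The point is its centre (10 mm above its underside); z up; the two ends are alike. About 40 g.
- long_staples_mid (a point): Long strip of steel staples (a glued bar), lying crown up on the bench: 80 mm long along x, 13 mm wide along y, 20 mm high. The point is its centre (10 mm above its underside); z up; the two ends are alike. About 70 g.
- tray_three: Grey kit tray fixed to the bench, the longer one with three bays, 138 mm along x by 172 mm along y. Floor 2 mm thick; rims and dividers 4 mm thick, 8 mm high. Origin: centre of its underside; z up, x away from the robot within 0.3 rad. Two square bays, 80 by 80 mm inside, centred at x = -25, y = +42 and -42 mm; one narrow bay, inside 46 mm (x) by 164 mm (y), centred at x = +42, y = 0.
- tray_two: Grey kit tray fixed to the bench, the shorter one with two bays, 138 mm along x by 112 mm along y. Floor 2 mm thick; rims and dividers 4 mm thick, 8 mm high. Origin: centre of its underside; z up, x away from the robot within 0.3 rad. One wide bay, inside 80 mm (x) by 104 mm (y), centred at x = -25 mm, y = 0; one narrow bay, inside 46 mm (x) by 104 mm (y), centred at x = +42, y = 0.
- spool_mid (a point): Bystander, to be left alone: upright spool of blue thread with white flanges, 40 mm across, 50 mm high, standing loose among the stock. The point is its centre (25 mm above the bench).
- jar_mid (a point): Bystander, to be left alone: upright amber jar with a black lid, 48 mm across, 55 mm high, standing loose among the stock. The point is its centre (27.5 mm above the bench).
Mind the look-alikes: they are no part of the job. What is shaped like the part that bears bun_foot_mid but pink or red is not meant.

How it is judged:
By the outcome, as a careful person would: the job done as asked, in the order asked, and still so for the second after the job is handed in, with the robot touching nothing.
It also fails if it takes over 112 s, if anything falls off the work surface, if the arm or the gripper's body presses on something with over 40 N, if the wrist force passes 120 N, or if a joint passes its speed limit or range.

### The arm

A 7-joint arm with a two-finger parallel gripper is mounted at the origin on the work surface. World frame = base frame: x ahead of the robot, y to its left, z up, the work surface at z = 0. Lengths are in mm, angles in rad, forces in N, time in s.
With the tool pointing down it reaches from about 400 to 875 mm from the base axis. Payload 4.4 kg.
Tool frame: the origin (TCP) lies at the very end of the fingers, on their centre line; the grasp point (between the pads) lies 19 mm behind it; z points along the fingers, y is the line along which they close (so a half turn about z gives the same grasp; the last joint's range is limited). The gripper opens to 85 mm and grips with 20 to 120 N. Pads are 22 mm wide; open, the fingers measure 114 mm over their backs; the gripper's body (76 mm by 85 mm) begins 54 mm behind the grasp point. The pads swing forward as they close: fully open they stand 13 mm farther back than shut.
Start: joints at [1.084, 0.628, 0.038, 1.517, -0.027, 0.996, -0.02], TCP at [265.547, -593.298, 231.313] pointing down, gripper open.
Joint ranges: [-3.06, 3.06], [-0.37, 2.12], [-1.25, 1.32], [0.18, 2.47], [-1.1, 4.24], [0.23, 1.98], [-2.94, 2.94]. Speed limits (rad/s): [2.57, 2.57, 3.14, 3.14, 3.14, 3.14, 3.14].

### API

Orientations are given as [roll, pitch, yaw] about the fixed x, y, z axes, in that order (R = Rz(yaw) Ry(pitch) Rx(roll)).
In Python, from cell import sensors, get_image, camera_params, order gives the robot as it stands.
- The arm moves only by the shell command python3 -m inch 'ROWS' [OPENING]. ROWS is JSON, a list that holds one entry, the list of rows, each a list of 4 numbers: the shift along the tool's x, y, z in cm, then the turn about the tool's z in degrees. A call has 1 to 8 rows; each row is the pose to reach, as a shift and turn from the pose commanded when the call began, along the tool's axes at that moment; what a row does not reach only later rows make up. A row lasts 1/12 s, in which the tool goes at most 41.7 mm and 7.16 degrees, less where a joint would pass 70% of its speed; a pose out of reach is approached as far as the arm can. A call with a gripper value outside its range is refused whole. OPENING is the finger opening in cm, from 0 to 8.54, set as the call begins (- or left out, the last holds). The fingers move at their own pace and stop on an object; the grip force is fixed at half the most. Time passes only in rows, so rows that repeat a pose let the fingers close. It gives the time, the measured TCP pose, the force, the opening and the grip force at its end, in the units of the state.
- sensors.read_state(): the state, without advancing time (a new reading comes with each control period).
- get_image(name): name is "scene" or "top" or "wrist"; returns the picture (420x560x3 uint8, blue, green, red); there is no depth.
- camera_params(name): a dict with "mtx" (3x3 intrinsics, pixels), "rvec" (rotation vector, rad) and "tvec" (3), from world to camera coordinates, as OpenCV has them. Camera axes: x right, y down, z forward; pixel columns grow to the right and rows downward; lengths in mm; the calibration is good to about 2 mm. A picture is of the moment at which its call begins: read the wrist's pose just before it. camera_params takes no time and is no camera call; for the wrist camera it gives the pose at the moment of the call.
- order.finish_job(): hands the job in; it is judged then, once.
The state is a dict: "clock": time; "qpos": joint angles; "qd": joint speeds; "tau": joint torques, N m; "eef_pos": TCP position; "tool_rot": TCP orientation; "force": force on the tool from outside, world axes, zero at the start; "torque": the same for the moment, N m; "width": finger opening in mm; "gripper_force": force on a finger pad.
Only numpy, scipy, OpenCV 4.12 (cv2) and the standard library are available. Lean on these libraries where they do the work, as an engineer would, in place of code of your own. Each camera call takes 0.05 s, during which the arm holds its last target. There are 200 camera calls.

## Working session

There is one attempt and no reset: what is moved stays moved. The work goes in short steps, Python scripts to look and compute and a shell command to move; the robot and the scene stay as the last step left them, time stands still between calls to the robot, and variables do not carry over. Pictures are saved under pics/ and viewed, at most 14 in all, crops included, and the job is handed in when it is done.

```bash
ls; mkdir -p pics; python3 - <<'E'
from cell import sensors,get_image,camera_params
import cv2
s=sensors.read_state();print(s)
for n in("scene","top"):
    cv2.imwrite(f"pics/{n}0.png",cv2.resize(get_image(n),(800,600),interpolation=cv2.INTER_CUBIC));p=camera_params(n);print(n,p)
E
```

```text
pics
{'clock': 0.0, 'qpos': array([ 1.08420065,  0.62939701,  0.03847316,  1.51838869, -0.0269972 ,
        0.99629282, -0.02000989]), 'qd': array([ 0.00040661, -0.00019886, -0.00109617, -0.00076665, -0.00015249,
        0.00079266,  0.00010193]), 'tau': array([ 1.47326311e-03, -5.63392246e+01,  1.22593246e+00, -1.93442845e+01,
        1.08363898e-02,  1.04389715e-02,  2.24264170e-05]), 'eef_pos': array([ 265.26320038, -592.70899184,  230.35008299]), 'tool_rot': array([-3.13962635e+00,  4.98016230e-05,  4.20761650e-01]), 'force': array([-0.91633154, -0.25998314,  0.94512801]), 'torque': array([-0.05728322, -0.01246102, -0.02199959]), 'gripper_force': 0.0, 'width': 85.56870277479908}
scene {'mtx': array([[427.37566727,   0.        , 276.10635378],
       [  0.        , 427.37566727, 212.49607347],
       [  0.        ,   0.        ,   1.        ]]), 'rvec': array([ 2.02530798,  1.14263994, -0.56170015]), 'tvec': array([-281.40105872, -283.65117364, 1224.54398885])}
top {'mtx': array([[479.09024636,   0.        , 280.58975554],
       [  0.        , 479.09024636, 215.94945341],
       [  0.        ,   0.        ,   1.        ]]), 'rvec': array([ 2.18182107, -2.13937896,  0.07995694]), 'tvec': array([   2.60134821,  562.62004988, 1112.48649528])}
```

View pics/top0.png

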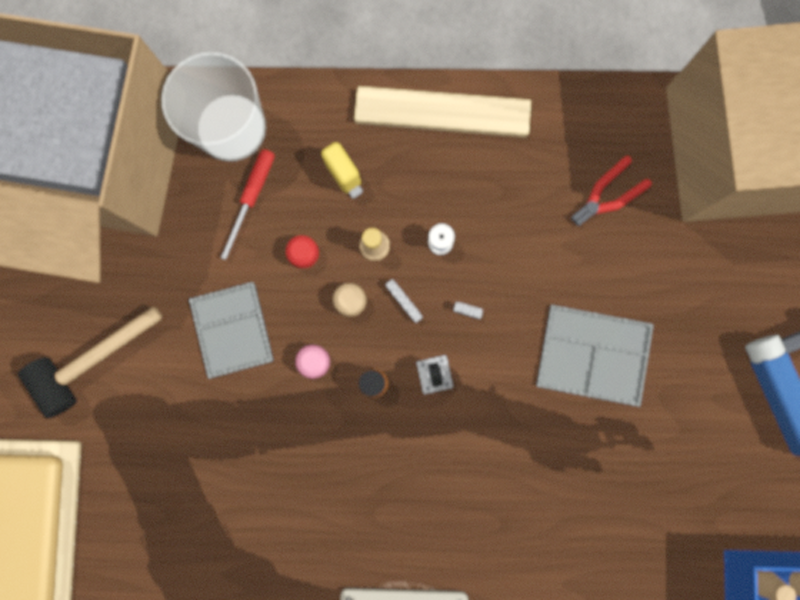

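View pics/scene0.png

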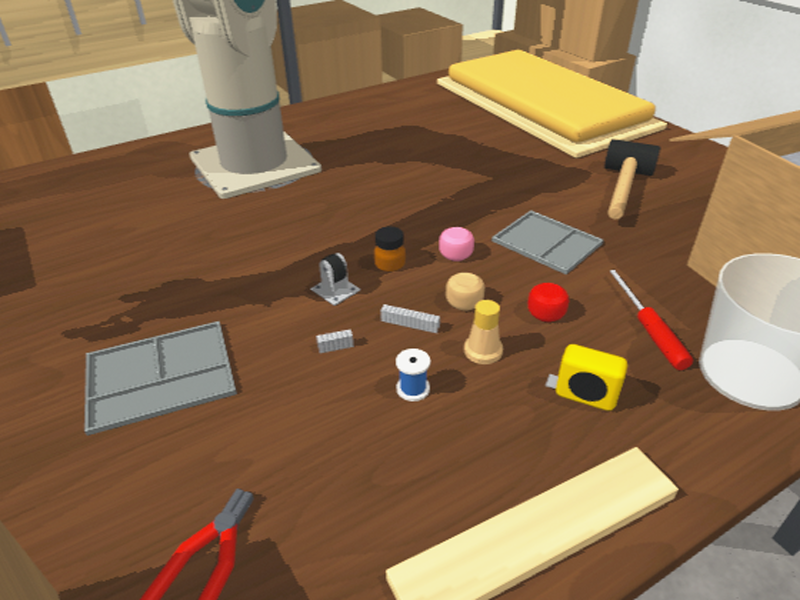

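The top view (800×600) shows:
- **Trays:** three-bay at (595,355), two-bay at (231,330).
- **Parts:** tall foot (375,242), bun (349,299), long staples (404,301), short staples (468,310), castor (435,375).
- **Leave alone:** spool (441,238), jar (373,383), red bun (303,251), pink bun (313,361).

The scene view shows the same layout, with the castor's wheel up.

```bash
cat > h.py <<'E'
import cv2,numpy as np
from cell import sensors,get_image,camera_params
def ray(P,uv,z):
    R=cv2.Rodrigues(P["rvec"])[0]; c=-R.T@np.ravel(P["tvec"])
    uv=np.asarray(uv,float).reshape(-1,1,2)
    n=cv2.undistortPoints(uv,P["mtx"],None).reshape(-1,2)
    d=np.c_[n,np.ones(len(n))]@R
    return c+d*((z-c[2])/d[:,2:3])
def proj(P,X): return cv2.projectPoints(np.float64(X).reshape(-1,1,3),P["rvec"],P["tvec"],P["mtx"],None)[0].reshape(-1,2)
def rect(pts):  # world xy points -> centre, long side, short side, yaw of long side
    (c,(a,b),_) ,bx=cv2.minAreaRect(np.float32(pts)),None
    bx=cv2.boxPoints(cv2.minAreaRect(np.float32(pts)))
    e=[bx[1]-bx[0],bx[2]-bx[1]]; e=max(e,key=np.linalg.norm); y=np.arctan2(e[1],e[0])
    y=(y+np.pi/2)%np.pi-np.pi/2
    return np.round(c,1),round(max(a,b),1),round(min(a,b),1),round(float(y),3)
def go(x,y,z,yaw):  # shifts (cm) in tool axes, turn (deg) mod 180
    s=sensors.read_state(); w=s["tool_rot"][2]; d=np.array([x,y,z])-s["eef_pos"]
    c,n=np.cos(w),np.sin(w); t=-np.degrees(yaw-w); t=(t+90)%180-90
    print("tcp",s["eef_pos"].round(1),"yaw",round(w,3),"rows:",np.round([(c*d[0]+n*d[1])/10,(n*d[0]-c*d[1])/10,-d[2]/10,t],2))
E
python3 - <<'E'
from h import *
P=camera_params("top");im=get_image("top");k=.7
hsv=cv2.cvtColor(im,cv2.COLOR_BGR2HSV);H,S,V=cv2.split(hsv)
def blob(mask,u,v,z,name):
    m=mask.astype(np.uint8);n,l,st,ce=cv2.connectedComponentsWithStats(m)
    u,v=u*k,v*k
    i=min((i for i in range(1,n) if st[i,4]>20),key=lambda i:np.hypot(*(ce[i]-[u,v])))
    cs=max(cv2.findContours((l==i).astype(np.uint8),0,1)[0],key=cv2.contourArea).reshape(-1,2)
    print(name,st[i,4],"px",ce[i].round(1),"cen",ray(P,ce[i],z)[0].round(1),"rect",rect(ray(P,cs,z)[:,:2]))
grey=(S<60)&(V>85)
for a in [(595,355,8,"tray3"),(231,330,8,"tray2"),(404,301,20,"long"),(468,310,20,"short"),(435,375,4,"castor"),(441,238,50,"spool")]: blob(grey,*a)
for u,v,n in[(375,242,"tall"),(349,299,"bun"),(435,375,"wheel"),(373,383,"jar")]: print(n,hsv[int(v*k),int(u*k)],hsv[int((v-6)*k),int(u*k)])
blob((V<60)&(S<150),435,375,58,"wheel")
blob((V<70)&(S<120),373,383,55,"jar")
pale=(H>12)&(H<25)&(V>150)&(S<150)
blob(pale,349,299,20,"bun")
blob((H>18)&(H<30)&(V>150)&(S>110),372,237,75,"brass")
print("cam",(-cv2.Rodrigues(P["rvec"])[0].T@np.ravel(P["tvec"])).round())
print("wrist",camera_params("wrist"))
E
```

```text
tray3 4418 px [416.2 248.4] cen [ 492.4 -311.6    8. ] rect (array([ 493.2, -311.3]), 176.6, 142.4, 1.398)
tray2 2802 px [161.2 230.6] cen [523.3 303.    8. ] rect (array([523.8, 302.9]), 142.9, 117.0, 0.286)
long 288 px [282.3 210.2] cen [577.2  10.   20. ] rect (array([577.5,  10.4]), 85.8, 19.9, 0.691)
short 172 px [327.2 216.7] cen [563.5 -97.6  20. ] rect (array([563.6, -97.7]), 50.4, 19.8, 1.309)
castor 458 px [303.8 261.8] cen [455.2 -43.9   4. ] rect (array([455.1, -44.3]), 59.4, 54.4, 0.238)
spool 362 px [308.3 166.8] cen [677.5 -49.7  50. ] rect (array([677.2, -50.2]), 52.5, 44.7, 0.017)
tall [ 22 104 240] [ 23 103 239]
bun [ 18  72 234] [ 18  74 232]
wheel [45 10 49] [68 19 54]
jar [120  12  64] [105  16  63]
wheel 70 px [304.7 262.5] cen [453.3 -44.6  58. ] rect (array([453.9, -44.6]), 30.4, 12.5, 0.197)
jar 213 px [259.3 267.8] cen [439.1  59.5  55. ] rect (array([438.9,  59.5]), 36.1, 35.8, 1.131)
bun 406 px [244.6 209.2] cen [577.8 100.6  20. ] rect (array([578.4, 100.9]), 53.3, 50.6, 0.026)
brass 24 px [258.3 161.2] cen [683.8  66.6  75. ] rect (array([683.1,  66.9]), 30.0, 10.3, -1.153)
cam [ 452.  -14. 1162.]
wrist {'mtx': array([[323.95456206,   0.        , 279.07095101],
       [  0.        , 323.95456206, 209.48544422],
       [  0.        ,   0.        ,   1.        ]]), 'rvec': array([-2.44878962,  1.58546865,  0.21054047]), 'tvec': array([-649.39501157,  -33.3641208 ,  378.37821324])}
```

```bash
python3 -c "
from h import *
go(563.5,-97.7,130,1.309)"
```

```text
tcp [ 265.3 -592.9  230.6] yaw 0.421 rows: [ 47.44 -33.02  10.06 -50.89]
```

```bash
python3 -m inch '[[[3.4,-2.4,0.7,-7],[6.8,-4.8,1.4,-14],[10.2,-7,2.1,-21],[13.6,-9.4,2.8,-28],[17,-11.8,3.5,-35],[20.4,-14.2,4.2,-42],[23.7,-16.5,5,-47],[23.7,-16.5,5,-51]]]' 4
python3 -c "
from h import *
go(563.5,-97.7,130,1.309)"
```

```text
clock: 0.82
eef_pos: [419.4, -336.0, 180.3]
tool_rot: [-3.141, -0.007, 1.328]
force: [0.5, 0.9, 0.3]
width: 39.8
gripper_force: 0.0
tcp [ 419.4 -336.   180.3] yaw 1.328 rows: [26.6   8.25  5.03  1.07]
```

```bash
python3 -m inch '[[[3.8,1.2,0.7,0.5],[7.6,2.4,1.4,1],[11.4,3.5,2.1,1],[15.2,4.7,2.9,1],[19,5.9,3.6,1],[22.8,7.1,4.3,1],[26.6,8.2,5,1],[26.6,8.2,5,1]]]'
python3 - <<'E'
from h import *
P=camera_params("wrist");im=get_image("wrist");cv2.imwrite("pics/w1.png",im)
print(proj(P,[[563.5,-97.7,20],[577,10,20]]))
go(563.5,-97.7,130,1.309)
E
```

```text
clock: 1.48
eef_pos: [566.3, -98.7, 130.3]
tool_rot: [3.14, -0.008, 1.306]
force: [0.4, 0.8, -0.2]
width: 40.3
gripper_force: 0.0
[[274.50500063 207.55519041]
 [253.04099531  63.08609845]]
tcp [ 564.1 -103.4  130.5] yaw 1.303 rows: [ 0.54 -0.21  0.05 -0.37]
```

View pics/w1.png

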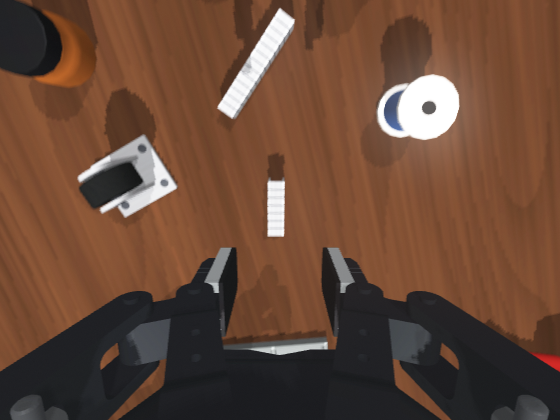

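The wrist view has the short strip at (276,208), aligned with the tool, and the long strip at (256,64). Both match the projections within 2 px.

```bash
cat >> h.py <<'E'
def strips(z=20):
    P=camera_params("wrist");hsv=cv2.cvtColor(get_image("wrist"),cv2.COLOR_BGR2HSV)
    m=((hsv[...,1]<50)&(hsv[...,2]>150)).astype(np.uint8); m[245:]=0
    m=cv2.morphologyEx(m,cv2.MORPH_CLOSE,np.ones((5,5)))
    for c in cv2.findContours(m,0,1)[0]:
        if cv2.contourArea(c)>300: print(c.reshape(-1,2).mean(0).round(),*rect(ray(P,c.reshape(-1,2),z)[:,:2]))
E
python3 - <<'E'
from h import *
strips(); go(563.5,-97.7,9,1.309)
E
```

```text
[277. 201.] [564.2 -98.6] 46.1 13.1 1.303
[128. 171.] [456.8 -46.7] 64.4 47.2 0.237
[421. 100.] [687.1 -51.3] 60.5 46.3 -0.268
[258.  55.] [578.4   8.3] 82.2 15.5 0.697
tcp [ 562.6 -107.2  130.7] yaw 1.298 rows: [ 0.94 -0.16 12.17 -0.62]
```

```bash
python3 -m inch '[[[0,0,6,0],[0,0,6,0],[0,0,6,0],[0,0,6,0]]]'
python3 -c "
from h import *
strips();go(564,-98.2,9,1.305)"
```

```text
clock: 1.92
eef_pos: [560.8, -111.4, 70.8]
tool_rot: [-3.139, 0.001, 1.291]
force: [0.1, -0.5, 1.0]
width: 40.0
gripper_force: 0.0
[278. 208.] [564.6 -98. ] 44.6 13.3 1.298
[ 26. 160.] [429.1 -27.7] 31.2 6.2 0.235
[ 94. 174.] [455.2 -47.7] 72.2 45.9 0.239
[475.  67.] [689.7 -50.3] 69.4 46.2 -0.069
[237.  38.] [568.7  -0.8] 52.2 16.5 0.692
tcp [ 562.  -111.2   71.9] yaw 1.292 rows: [ 1.31 -0.17  6.29 -0.77]
```

```bash
python3 -m inch '[[[1.3,-0.2,0,-0.8],[1.3,-0.2,3,-0.8],[1.3,-0.2,6.3,-0.8],[1.3,-0.2,6.3,-0.8],[1.3,-0.2,6.3,-0.8],[1.3,-0.2,6.3,-0.8]]]'
python3 -c "
from h import *
go(564,-98.2,9,1.305)"
python3 -m inch '[[[0,0,0,0],[0,0,0,0],[0,0,0,0],[0,0,0,0],[0,0,0,0],[0,0,0,0]]]' 0.8
python3 -c "
from h import *
go(534.4,-318.2,80,1.398)"
```

```text
clock: 2.47
eef_pos: [565.1, -96.6, 10.2]
tool_rot: [3.139, -0.001, 1.308]
force: [-0.1, -0.5, -0.1]
width: 40.0
gripper_force: 0.0
tcp [565.1 -96.6  10.2] yaw 1.308 rows: [-0.18 -0.06  0.12  0.16]
clock: 2.97
eef_pos: [565.1, -97.1, 10.5]
tool_rot: [3.138, -0.0, 1.307]
force: [-0.6, 0.3, 7.0]
width: 10.7
gripper_force: 59.6
tcp [565.1 -97.1  10.5] yaw 1.307 rows: [-22.15   2.79  -6.95  -5.2 ]
```

```bash
python3 -m inch '[[[0,0,-3,0],[0,0,-7,0],[-3,0.4,-7,-1],[-6.5,0.9,-7,-2],[-10,1.3,-7,-3],[-13.5,1.7,-7,-4],[-17,2.1,-7,-5],[-20,2.5,-7,-5.2]]]'
python3 -m inch '[[[-2.2,0.3,0,0],[-2.2,0.3,0,0],[-2.2,0.3,0,0],[-2.2,0.3,0,0],[-2.2,0.3,0,0],[-2.2,0.3,0,0]]]'
python3 - <<'E'
from h import *
P=camera_params("wrist");im=get_image("wrist");cv2.imwrite("pics/w2.png",im)
print(proj(P,[[534.4,-318.2,2],[475.6,-265.3,2],[461.2,-348.1,2]]))
go(534.4,-318.2,12.5,1.398)
E
```

```text
clock: 3.63
eef_pos: [535.0, -299.8, 79.5]
tool_rot: [3.14, 0.002, 1.397]
force: [1.4, -0.3, -0.4]
width: 10.9
gripper_force: 58.8
clock: 4.13
eef_pos: [535.6, -316.8, 78.7]
tool_rot: [3.141, -0.001, 1.401]
force: [0.5, 0.4, -0.4]
width: 11.2
gripper_force: 58.8
[[276.88998491 220.853162  ]
 [177.15681703 160.66275007]
 [186.04771246 275.16458696]]
tcp [ 535.5 -317.1   78.6] yaw 1.4 rows: [-0.13 -0.09  6.61  0.14]
```

View pics/w2.png

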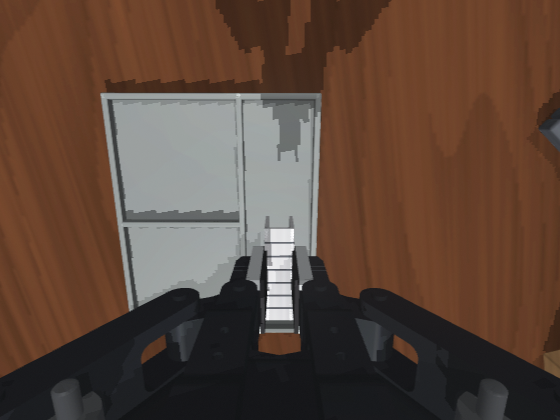

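The strip is held at (280,270), central in the narrow bay (columns 243–316).

```bash
python3 -m inch '[[[-0.1,-0.1,3,0],[-0.1,-0.1,5.5,0],[-0.1,-0.1,6.3,0],[-0.1,-0.1,6.5,0],[-0.1,-0.1,6.5,0],[-0.1,-0.1,6.5,0]]]'
python3 -m inch '[[[0,0,0,0],[0,0,0,0],[0,0,0,0],[0,0,-3,0],[0,0,-7,0],[0,0,-10,0],[0,0,-10,0],[0,0,-10,0]]]' 3.5
python3 - <<'E'
from h import *
cv2.imwrite("pics/w3.png",get_image("wrist"));strips(22)
go(453.9,-44.6,130,0.22)
E
```

```text
clock: 4.68
eef_pos: [534.4, -319.0, 13.8]
tool_rot: [3.141, -0.0, 1.399]
force: [0.4, 0.6, -0.1]
width: 10.8
gripper_force: 58.8
clock: 5.35
eef_pos: [535.2, -320.3, 115.7]
tool_rot: [3.137, 0.002, 1.398]
force: [0.0, -0.1, -0.2]
width: 34.6
gripper_force: 0.0
[225. 166.] [ 500.7 -283.5] 128.6 109.7 -0.172
tcp [ 533.1 -319.3  112.8] yaw 1.398 rows: [ 25.7  -12.52  -1.72  67.5 ]
```

View pics/w3.png

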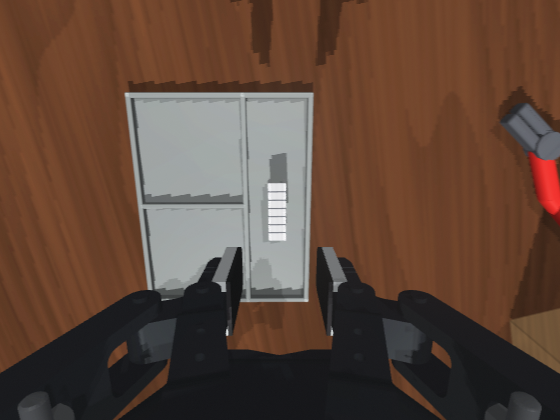

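The short strip lies lengthwise at (277,212) in the narrow bay. The castor is next.

```bash
python3 -m inch '[[[3.2,-1.6,-1.7,7],[6.4,-3.1,-1.7,14],[9.6,-4.7,-1.7,21],[12.8,-6.2,-1.7,28],[16,-7.8,-1.7,35],[19.2,-9.4,-1.7,42],[22.4,-11,-1.7,49],[25.7,-12.5,-1.7,56]]]' 6
python3 -m inch '[[[0,0,0,6],[0,0,0,11.5],[0,0,0,11.5],[0,0,0,11.5],[0,0,0,11.5]]]'
python3 - <<'E'
from h import *
P=camera_params("wrist");im=get_image("wrist");cv2.imwrite("pics/w4.png",im)
print(proj(P,[[453.9,-44.6,60],[455,-44,4]]))
go(453.9,-44.6,130,0.22)
E
```

```text
clock: 6.12
eef_pos: [452.7, -43.6, 129.1]
tool_rot: [-3.141, 0.003, 0.414]
force: [0.4, 1.3, -0.3]
width: 59.9
gripper_force: 0.0
clock: 6.53
eef_pos: [454.3, -45.2, 129.7]
tool_rot: [-3.142, 0.002, 0.222]
force: [0.1, 0.2, -0.2]
width: 59.8
gripper_force: 0.0
[[277.64071021 222.61652087]
 [277.60376904 201.61430239]]
tcp [454.5 -45.3 129.8] yaw 0.221 rows: [-0.04 -0.08 -0.02  0.05]
```

View pics/w4.png

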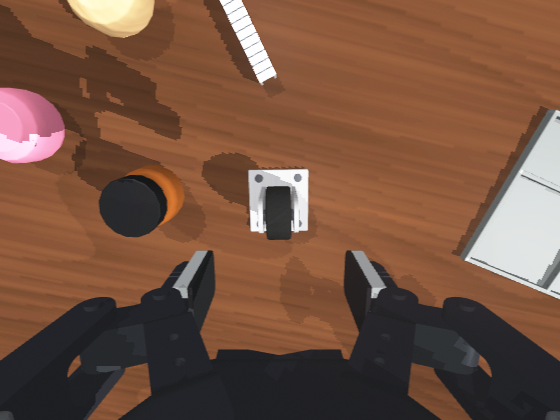

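The castor is square to the tool at (278,202), between the fingers.

```bash
python3 -m inch '[[[0,-0.1,4,0],[0,-0.1,8,0],[0,-0.1,10.3,0],[0,-0.1,10.3,0],[0,-0.1,10.3,0],[0,-0.1,10.3,0]]]'
python3 -m inch '[[[0,0,0,0],[0,0,0,0],[0,0,0,0],[0,0,0,0],[0,0,0,0],[0,0,0,0]]]' 2.2
python3 -c "
from h import *
go(475.6,-265.3,105,-0.173);go(475.6,-265.3,105,-0.173+1.571)"
```

```text
clock: 7.08
eef_pos: [454.3, -44.3, 26.9]
tool_rot: [3.141, 0.001, 0.22]
force: [0.1, 0.4, -0.2]
width: 60.1
gripper_force: 0.0
clock: 7.58
eef_pos: [455.4, -44.0, 28.4]
tool_rot: [3.141, -0.002, 0.22]
force: [0.2, -0.3, 6.0]
width: 27.0
gripper_force: 59.8
tcp [455.4 -44.   28.4] yaw 0.22 rows: [-2.86 22.04 -7.66 22.52]
tcp [455.4 -44.   28.4] yaw 0.22 rows: [ -2.86  22.04  -7.66 -67.5 ]
```

```bash
python3 -m inch '[[[0,0,-4,0],[0,0,-7.7,0],[-0.5,3.8,-7.7,5],[-1,7.6,-7.7,10],[-1.5,11.4,-7.7,15],[-2,15.2,-7.7,20],[-2.4,18.8,-7.7,22.5],[-2.9,22,-7.7,22.5]]]'
python3 -m inch '[[[0,0,0,0],[0,0,0,0],[0,0,0,0],[0,0,0,0]]]'
python3 -c "
from h import *
go(475.6,-265.3,30.9,-0.173)"
```

```text
clock: 8.25
eef_pos: [474.4, -267.4, 104.9]
tool_rot: [3.14, -0.001, -0.175]
force: [0.6, 0.1, -1.1]
width: 27.0
gripper_force: 59.7
clock: 8.58
eef_pos: [474.2, -263.0, 104.2]
tool_rot: [-3.14, 0.001, -0.171]
force: [0.2, 0.3, -2.5]
width: 27.3
gripper_force: 59.7
tcp [ 474.2 -263.   104.2] yaw -0.171 rows: [0.18 0.2  7.33 0.12]
```

```bash
python3 -m inch '[[[0.2,0.2,3.5,0],[0.2,0.2,6,0],[0.2,0.2,7,0],[0.2,0.2,7.3,0],[0.2,0.2,7.3,0],[0.2,0.2,7.3,0]]]'
python3 -m inch '[[[0,0,0,0],[0,0,0,0],[0,0,0,0],[0,0,-4,0],[0,0,-8,0],[0,0,-12,0],[0,0,-12,0],[0,0,-12,0]]]' 5
python3 - <<'E'
from h import *
cv2.imwrite("pics/w5.png",get_image("wrist"))
go(683.5,66.7,170,1.3)
E
```

```text
clock: 9.08
eef_pos: [476.4, -266.5, 31.9]
tool_rot: [-3.141, -0.0, -0.172]
force: [0.6, 0.1, -0.6]
width: 27.2
gripper_force: 59.7
clock: 9.75
eef_pos: [477.5, -268.0, 153.9]
tool_rot: [3.14, -0.005, -0.172]
force: [-0.3, 0.7, -0.3]
width: 50.2
gripper_force: 0.0
tcp [ 476.4 -267.   152.2] yaw -0.172 rows: [ 14.68 -36.43  -1.78 -84.35]
```

View pics/w5.png

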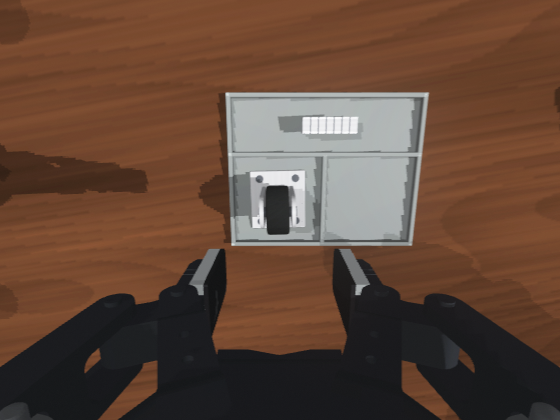

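The castor stands in its bay at (277,203), clear of the dividers. The tall foot is next.

```bash
python3 -m inch '[[[1.5,-3.6,-2,-7],[3,-7.3,-2,-14],[4.5,-11,-2,-21],[6,-14.6,-2,-28],[7.5,-18.2,-2,-35],[9,-21.8,-2,-42],[10.5,-25.4,-2,-49],[11.8,-29,-2,-56]]]'
python3 -m inch '[[[0,0,0,-7],[0,0,0,-14],[0,0,0,-21],[0,0,0,-23],[0,0,0,-23],[0,0,0,-23]]]'
python3 - <<'E'
from h import *
go(683.5,66.7,170,1.2)
E
```

```text
clock: 10.47
eef_pos: [641.8, 0.3, 169.4]
tool_rot: [-3.139, 0.002, 0.811]
force: [0.4, -0.8, 0.2]
width: 49.7
gripper_force: 0.0
clock: 10.97
eef_pos: [641.0, -1.8, 169.8]
tool_rot: [-3.139, 0.001, 1.205]
force: [0.1, 0.9, -0.2]
width: 50.0
gripper_force: 0.0
tcp [641.   -1.8 169.8] yaw 1.205 rows: [ 7.91  1.51 -0.02  0.26]
```

```bash
python3 -m inch '[[[4,0.8,0,0],[7.9,1.5,0,0],[7.9,1.5,0,0],[7.9,1.5,0,0],[7.9,1.5,0,0]]]'
python3 - <<'E'
from h import *
P=camera_params("wrist");im=get_image("wrist");cv2.imwrite("pics/w6.png",im)
print(proj(P,[[683.5,66.7,75],[683.5,66.7,0]]))
go(683.5,66.7,170,1.2)
E
```

```text
clock: 11.38
eef_pos: [683.4, 66.5, 170.3]
tool_rot: [-3.14, 0.002, 1.206]
force: [0.0, -1.1, 0.4]
width: 50.2
gripper_force: 0.0
[[278.50107774 211.37280795]
 [278.74235646 191.22494856]]
tcp [683.4  65.3 170.6] yaw 1.205 rows: [ 0.14 -0.04  0.06  0.26]
```

View pics/w6.png

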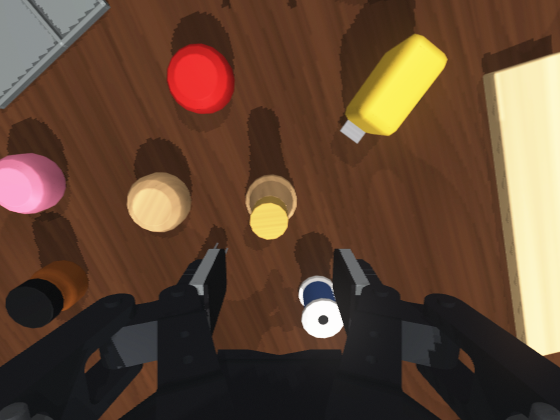

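The brass cap is at (269,220) and the base ring at (271,198), so the axis is a few mm off my estimate. The bun is at (158,201).

```bash
python3 - <<'E'
from h import *
P=camera_params("wrist")
t=ray(P,[269,220.5],75)[0];b=ray(P,[271,199],5)[0];bn=ray(P,[158.5,201.5],25)[0];print(t,b,bn)
go(*((t+b)/2)[:2],45,1.205)
E
```

```text
[674.07589475  61.23584494  75.        ] [674.06817451  61.83843393   5.        ] [579.46089291 100.5325854   25.        ]
tcp [683.4  65.3 170.6] yaw 1.205 rows: [-0.68 -0.73 12.56 -0.02]
```

```bash
python3 -m inch '[[[-0.7,-0.7,2,0],[-0.7,-0.7,5,0],[-0.7,-0.7,9,0],[-0.7,-0.7,11.9,0],[-0.7,-0.7,11.9,0],[-0.7,-0.7,11.9,0],[-0.7,-0.7,11.9,0]]]'
python3 -m inch '[[[0,0,0,0],[0,0,0,0],[0,0,0,0],[0,0,0,0],[0,0,0,0],[0,0,0,0]]]' 2.4
python3 -c "
from h import *
go(461.2,-348.1,140,1.205)"
```

```text
clock: 12.02
eef_pos: [676.5, 61.6, 54.2]
tool_rot: [3.139, -0.001, 1.205]
force: [0.6, -1.4, 0.9]
width: 50.7
gripper_force: 0.0
clock: 12.52
eef_pos: [676.8, 62.7, 55.1]
tool_rot: [3.138, -0.002, 1.206]
force: [-1.4, 0.6, 6.4]
width: 27.7
gripper_force: 58.4
tcp [676.8  62.7  55.1] yaw 1.206 rows: [-46.07  -5.49  -8.49   0.07]
```

```bash
python3 -m inch '[[[0,0,-4,0],[0,0,-8,0],[-3.5,-0.4,-9,0],[-7.5,-0.9,-9,0],[-11.5,-1.4,-9,0],[-15.5,-1.9,-9,0],[-19.5,-2.4,-9,0],[-23.5,-2.8,-9,0]]]'
python3 -m inch '[[[-4,-0.5,0,0],[-8,-1,0,0],[-12,-1.4,0,0],[-16,-1.9,0,0],[-20,-2.4,0,0],[-22.6,-2.7,0,0],[-22.6,-2.7,0,0],[-22.6,-2.7,0,0]]]'
python3 -m inch '[[[0,0,0,0],[0,0,0,0]]]'
python3 -c "
from h import *
go(461.2,-348.1,57.4,1.205)"
```

```text
clock: 13.18
eef_pos: [564.4, -148.4, 143.5]
tool_rot: [3.14, -0.0, 1.207]
force: [-0.0, 0.3, -0.8]
width: 28.0
gripper_force: 59.3
clock: 13.85
eef_pos: [458.3, -350.8, 143.3]
tool_rot: [3.14, 0.001, 1.201]
force: [0.8, 1.3, -0.6]
width: 28.1
gripper_force: 59.3
clock: 14.02
eef_pos: [460.6, -346.8, 142.7]
tool_rot: [3.141, -0.001, 1.209]
force: [-0.5, 0.3, -1.2]
width: 28.2
gripper_force: 59.3
tcp [ 460.6 -346.8  142.7] yaw 1.209 rows: [-0.1   0.1   8.53  0.21]
```

```bash
python3 -m inch '[[[0,0.1,3,0],[0,0.1,6,0],[0,0.1,7.8,0],[0,0.1,8.3,0],[0,0.1,8.5,0],[0,0.1,8.5,0],[0,0.1,8.5,0]]]'
python3 -m inch '[[[0,0,0,0],[0,0,0,0],[0,0,0,0],[0,0,-4,0],[0,0,-8,0],[0,0,-8,0],[0,0,-8,0],[0,0,-8,0]]]' 5
python3 - <<'E'
from h import *
cv2.imwrite("pics/w7.png",get_image("wrist"))
go(577.8,9.2,130,.695)
E
```

```text
clock: 14.6
eef_pos: [461.6, -348.0, 58.1]
tool_rot: [3.14, -0.0, 1.208]
force: [-0.8, -0.7, 0.2]
width: 27.9
gripper_force: 59.5
clock: 15.27
eef_pos: [460.3, -348.7, 137.6]
tool_rot: [3.141, 0.0, 1.206]
force: [-0.2, 0.1, -0.1]
width: 49.9
gripper_force: 0.0
tcp [ 459.8 -348.3  136.8] yaw 1.206 rows: [37.61 -1.72  0.68 29.29]
```

View pics/w7.png

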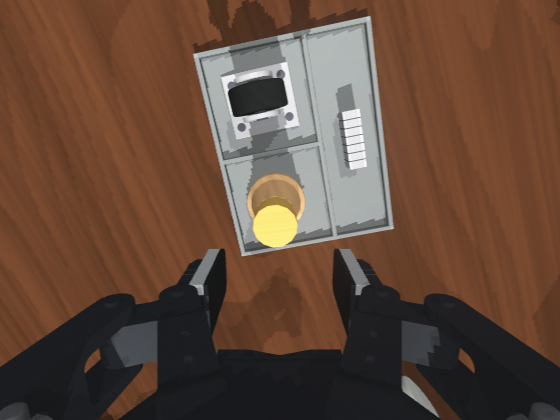

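The tall foot stands in its bay, with its base at (277,200). The long strip is next. I rise first, so the fingers (z≥137) pass well clear of the castor.

```bash
python3 -m inch '[[[4,-0.2,0,4],[8,-0.4,0,8],[12,-0.6,0,12],[16,-0.8,0,16],[20,-1,0,20],[24,-1.2,0,24],[28,-1.4,0,28],[32,-1.6,0,29.3]]]' 4
python3 -m inch '[[[4,-1,0,0],[5.2,-2.8,0,0],[5.2,-2.8,0,0],[5.2,-2.8,0,0],[5.2,-2.8,0,0],[5.2,-2.8,0,0]]]'
python3 -c "
from h import *
strips();go(577.8,9.2,9,.695)"
```

```text
clock: 15.98
eef_pos: [558.7, -42.0, 135.9]
tool_rot: [-3.14, 0.002, 0.692]
force: [0.6, 0.1, -0.3]
width: 39.8
gripper_force: 0.0
clock: 16.48
eef_pos: [580.8, 8.5, 136.8]
tool_rot: [3.141, 0.002, 0.692]
force: [-0.7, -0.5, -0.4]
width: 39.8
gripper_force: 0.0
[ 40. 196.] [460.5 162.8] 46.1 40.8 -1.16
[276. 201.] [580.8  11.8] 72.8 13.8 0.683
[425. 156.] [683.3 -56.3] 62.2 44.4 -0.917
[ 3. 26.] [556.4 242.5] 38.7 9.1 0.473
tcp [580.9   8.5 137. ] yaw 0.692 rows: [-0.2  -0.26 12.8  -0.19]
```

```bash
python3 -m inch '[[[-0.2,-0.3,4,0],[-0.2,-0.3,8,0],[-0.2,-0.3,11,0],[-0.2,-0.3,12.7,0],[-0.2,-0.3,12.7,0],[-0.2,-0.3,12.7,0],[-0.2,-0.3,12.7,0]]]'
python3 -m inch '[[[0,0,0,0],[0,0,0,0],[0,0,0,0],[0,0,0,0],[0,0,0,0],[0,0,0,0]]]' 0.8
python3 -c "
from h import *
go(564.3,314.8,110,1.857)"
```

```text
clock: 17.12
eef_pos: [579.0, 10.7, 11.5]
tool_rot: [3.14, -0.001, 0.693]
force: [0.7, -0.2, -0.0]
width: 40.0
gripper_force: 0.0
clock: 17.62
eef_pos: [579.2, 11.6, 12.1]
tool_rot: [3.14, -0.002, 0.695]
force: [0.4, -0.4, 5.9]
width: 11.1
gripper_force: 59.1
tcp [579.2  11.6  12.1] yaw 0.695 rows: [ 18.26 -24.24  -9.79 -66.59]
```

```bash
python3 -m inch '[[[0,0,-4,0],[0,0,-8,0],[2,-2.7,-9.8,-7],[4.2,-5.6,-9.8,-14],[6.5,-8.6,-9.8,-21],[8.8,-11.6,-9.8,-28],[11,-14.6,-9.8,-35],[13,-17.4,-9.8,-42]]]'
python3 -m inch '[[[0,0,0,-7],[0,0,0,-14],[0,0,0,-21],[0,0,0,-24.5],[0,0,0,-24.5],[0,0,0,-24.5],[0,0,0,-24.5]]]'
python3 -c "
from h import *
go(564.3,314.8,110,1.857)"
```

```text
clock: 18.28
eef_pos: [566.3, 231.4, 109.5]
tool_rot: [3.14, -0.001, 1.435]
force: [0.3, -0.8, -1.5]
width: 11.1
gripper_force: 58.9
clock: 18.87
eef_pos: [566.6, 228.5, 108.8]
tool_rot: [3.141, 0.0, 1.854]
force: [-0.7, -0.3, -1.1]
width: 11.0
gripper_force: 58.9
tcp [566.6 228.5 108.8] yaw 1.854 rows: [ 8.35  2.18 -0.12 -0.2 ]
```

```bash
python3 -m inch '[[[4,1.1,0,0],[8.3,2.2,0,0],[8.3,2.2,2,0],[8.3,2.2,2,0],[8.3,2.2,2,0],[8.3,2.2,2,0],[8.3,2.2,2,0]]]'
python3 - <<'E'
from h import *
P=camera_params("wrist");im=get_image("wrist");cv2.imwrite("pics/w8.png",im)
print(proj(P,[[564.3,314.8,2],[500,296,2]]))
go(564.3,314.8,14.1,1.857)
E
```

```text
clock: 19.45
eef_pos: [565.4, 312.9, 89.1]
tool_rot: [3.14, 0.001, 1.853]
force: [-0.5, 0.4, -0.2]
width: 11.4
gripper_force: 58.9
[[277.57721872 211.44275075]
 [186.14290998 211.65908735]]
tcp [565.4 313.   89.2] yaw 1.853 rows: [ 0.2  -0.06  7.51 -0.23]
```

View pics/w8.png

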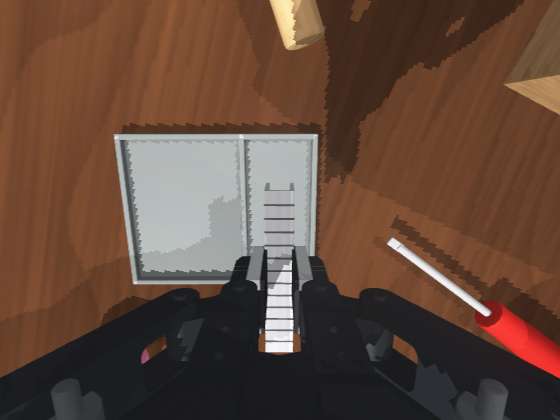

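The strip is lined up with the narrow bay (columns 246–312). Its front end is at (279,188); I check that overhang before lowering.

```bash
python3 - <<'E'
from h import *
P=camera_params("wrist")
a=ray(P,[[279,190],[279,184]],97);s=sensors.read_state()["eef_pos"];w=1.853
print([float((q-s)[:2]@[np.cos(w),np.sin(w)]) for q in a])
E
python3 -m inch '[[[0.2,-0.1,3,0],[0.2,-0.1,5,0],[0.2,-0.1,6,0],[0.2,-0.1,6,0],[0.2,-0.1,6,0]]]'
```

```text
[37.48915641536042, 40.05474825271336]
clock: 19.92
eef_pos: [563.3, 315.6, 28.6]
tool_rot: [3.141, 0.0, 1.854]
force: [0.1, 0.1, -0.7]
width: 10.7
gripper_force: 58.9
```

```bash
python3 -m inch '[[[0,0,0.8,0],[0,0,1.4,0],[0,0,1.4,0],[0,0,1.4,0],[0,0,1.4,0]]]'
python3 -m inch '[[[0,0,0,0],[0,0,0,0],[0,0,0,0],[0,0,-4,0],[0,0,-8,0],[0,0,-12,0],[0,0,-12,0],[0,0,-12,0]]]' 3.2
python3 - <<'E'
from h import *
cv2.imwrite("pics/w9.png",get_image("wrist"))
go(579,100.6,130,1.75)
E
```

```text
clock: 20.33
eef_pos: [562.8, 316.1, 14.5]
tool_rot: [3.142, 0.0, 1.855]
force: [-0.1, -0.9, -0.5]
width: 11.0
gripper_force: 58.9
clock: 21.0
eef_pos: [564.7, 317.2, 137.6]
tool_rot: [3.135, -0.002, 1.855]
force: [-2.1, 0.0, 0.0]
width: 32.0
gripper_force: 0.0
tcp [563.1 316.3 135.4] yaw 1.855 rows: [-21.15  -4.53   0.54   6.04]
```

View pics/w9.png

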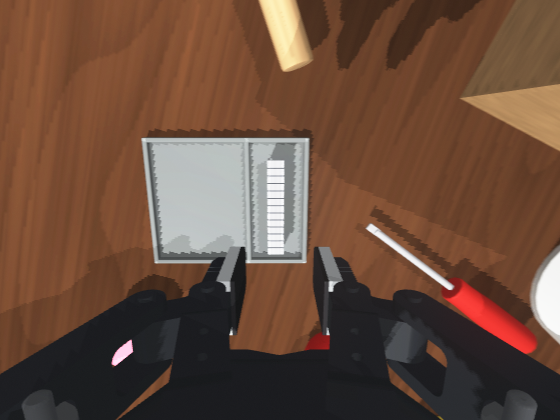

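The long strip is in the narrow bay, rows 160–255. Its near end looks close to the rim, so I measure it.

```bash
python3 - <<'E'
from h import *
P=camera_params("wrist")
a=ray(P,[[276,160],[276,255]],22)
r=ray(P,[[143.5,139.5],[309,138],[306,261.5],[156,262]],8);c=r.mean(0)
y=np.array([-np.sin(.286),np.cos(.286)]);x=np.array([y[1],-y[0]])
print("tray c",c,"corners",[(round((q-c)[:2]@x),round((q-c)[:2]@y)) for q in r],"strip",[(float((q-c)[:2]@x),float((q-c)[:2]@y)) for q in a])
E
```

```text
tray c [522.95301082 303.01844982   8.        ] corners [(-67, 54), (67, 55), (67, -54), (-68, -54)] strip [(40.63001833471614, 38.32930135758966), (40.365980574149646, -41.69481186963399)]
```

The strip is centred, spanning y from −42 to +38 inside ±52. The bun is last.

```bash
python3 -m inch '[[[-4,-0.9,0,2],[-8,-1.7,0,4],[-12,-2.6,0,6],[-16,-3.4,0,6],[-19,-4.1,0,6],[-21.2,-4.5,0,6],[-21.2,-4.5,0,6],[-21.2,-4.5,0,6]]]' 7.6
python3 -m inch '[[[0,0,0,0],[0,0,0,0],[0,0,0,0]]]'
python3 - <<'E'
from h import *
P=camera_params("wrist");im=get_image("wrist");cv2.imwrite("pics/w10.png",im)
print(proj(P,[579,100.6,20]))
hsv=cv2.cvtColor(im,cv2.COLOR_BGR2HSV)
m=cv2.inRange(hsv,(12,40,140),(26,150,255));m[245:]=0
for c in cv2.findContours(m,0,1)[0]:
    if cv2.contourArea(c)>500: print(cv2.minEnclosingCircle(c),cv2.boundingRect(c))
go(579,100.6,10,1.75)
E
```

```text
clock: 21.72
eef_pos: [578.2, 97.9, 132.8]
tool_rot: [-3.138, 0.001, 1.747]
force: [-0.1, 1.5, -0.2]
width: 75.9
gripper_force: 0.0
clock: 21.97
eef_pos: [578.6, 102.0, 133.8]
tool_rot: [-3.141, -0.001, 1.753]
force: [-0.2, 0.4, 1.2]
width: 76.0
gripper_force: 0.0
[[278.64809515 207.29050978]]
((277.398681640625, 206.82598876953125), 34.43377685546875) (244, 173, 68, 69)
tcp [578.8 101.7 134. ] yaw 1.753 rows: [-0.11  0.   12.4   0.18]
```

View pics/w10.png

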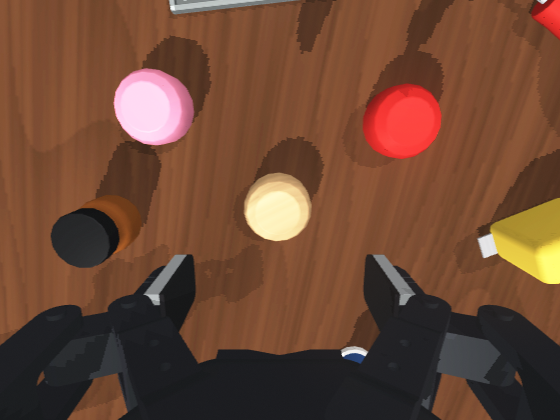

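The pale bun is centred at (277,207), within 1 px of the prediction, and both fingers have room to come down.

```bash
python3 -m inch '[[[-0.1,0,4,0],[-0.1,0,8,0],[-0.1,0,11,0],[-0.1,0,12.4,0],[-0.1,0,12.4,0],[-0.1,0,12.4,0],[-0.1,0,12.4,0]]]'
python3 -m inch '[[[0,0,0,0],[0,0,0,0],[0,0,0,0],[0,0,0,0],[0,0,0,0],[0,0,0,0]]]' 4.8
python3 -c "
from h import *
go(500,296,90,1.857)"
```

```text
clock: 22.6
eef_pos: [580.3, 99.7, 11.4]
tool_rot: [3.139, -0.0, 1.751]
force: [0.7, -0.6, 0.5]
width: 75.8
gripper_force: 0.0
clock: 23.1
eef_pos: [580.3, 99.3, 12.6]
tool_rot: [3.139, -0.0, 1.751]
force: [-1.9, 0.0, 8.7]
width: 51.2
gripper_force: 61.8
tcp [580.3  99.3  12.6] yaw 1.751 rows: [20.79 -4.38 -7.74 -6.1 ]
```

```bash
python3 -m inch '[[[0,0,-4,0],[0,0,-7.7,0],[4,-0.8,-7.7,-3],[8,-1.7,-7.7,-6],[12,-2.5,-7.7,-6],[16,-3.4,-7.7,-6],[19,-4,-7.7,-6],[20.8,-4.4,-7.7,-6]]]'
python3 -m inch '[[[0,0,0,0],[0,0,0,0],[0,0,0,0],[0,0,0,0]]]'
python3 -c "
from h import *
go(500,296,14.6,1.857)"
```

```text
clock: 23.77
eef_pos: [496.5, 301.3, 88.5]
tool_rot: [3.14, -0.004, 1.861]
force: [0.1, 0.1, -0.3]
width: 51.6
gripper_force: 63.4
clock: 24.1
eef_pos: [499.8, 294.0, 87.7]
tool_rot: [3.141, 0.001, 1.853]
force: [0.1, 0.2, -0.8]
width: 51.1
gripper_force: 63.4
tcp [499.8 294.   87.7] yaw 1.853 rows: [ 0.18  0.08  7.31 -0.23]
```

```bash
python3 -m inch '[[[0.2,0.1,3,0],[0.2,0.1,5.5,0],[0.2,0.1,6.8,0],[0.2,0.1,7.2,0],[0.2,0.1,7.3,0],[0.2,0.1,7.3,0],[0.2,0.1,7.3,0]]]'
python3 -m inch '[[[0,0,0,0],[0,0,0,0],[0,0,0,0],[0,0,0,0],[0,0,-4,0],[0,0,-8,0],[0,0,-12,0],[0,0,-16,0]]]' 6.5
python3 -m inch '[[[-3,0,-4,0],[-7,0,-4,0],[-10,0,-4,0],[-14,0,-4,0],[-14,0,-4,0],[-14,0,-4,0],[-14,0,-4,0]]]'
python3 - <<'E'
from h import *
a=get_image("scene");t=get_image("top")
b=cv2.resize(a[130:330,40:460],(800,380));c=cv2.resize(t[140:300,110:480],(800,346))
cv2.imwrite("pics/end.png",cv2.resize(np.vstack([b,c]),(660,600)))
cv2.imwrite("pics/w11.png",get_image("wrist"))
E
```

```text
clock: 24.68
eef_pos: [500.1, 297.3, 14.9]
tool_rot: [3.141, 0.0, 1.854]
force: [-0.3, 0.7, -0.2]
width: 51.4
gripper_force: 63.4
clock: 25.35
eef_pos: [498.8, 297.8, 175.9]
tool_rot: [-3.141, 0.0, 1.856]
force: [0.6, 1.5, -0.2]
width: 65.1
gripper_force: 0.0
clock: 25.93
eef_pos: [538.4, 163.9, 214.3]
tool_rot: [-3.142, -0.001, 1.855]
force: [-0.4, 0.8, 0.5]
width: 65.1
gripper_force: 0.0
```

View pics/end.png

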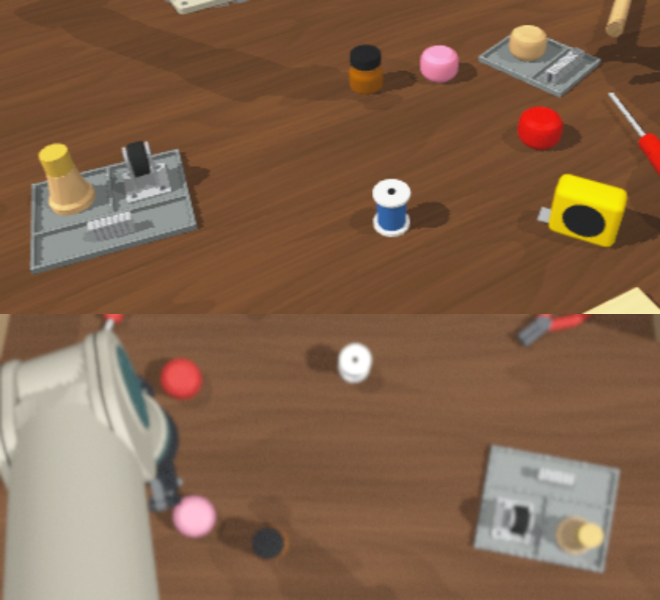

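View pics/w11.png

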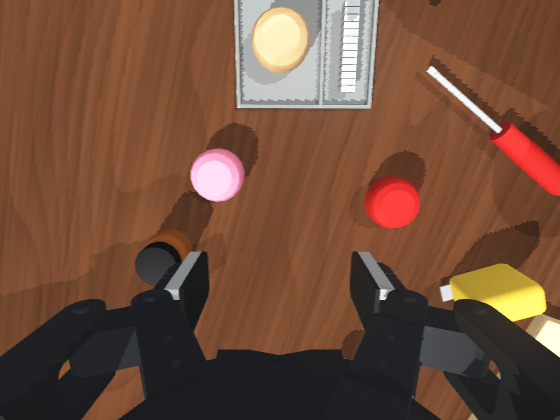

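The views show all five parts upright in their bays: bun at (281,40) and long strip at (349,45) in the wrist view, and the three-bay tray complete in the scene view. The spool and jar are still standing where they were.

```bash
python3 -c "
from cell import order
print(order.finish_job())"
```

```text
the job is handed in; nothing more can be done
None
```

I filled both kit trays as asked and handed the job in at about 26 s on the robot clock; the last pictures show every part in its bay and the spool and jar still standing in place.

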